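Put the spice jar away through the sprung gate of the jar rack

TASK

Put the small glass spice jar away in the narrow lane of the jar rack: stand it upright in the lane's mouth and push it along the worktop through the sprung gate until it rests against the lane's back stop, which you have to feel for. It is glass, so press it home firmly but gently, never knock or lean hard on it; then take your hand away so that the gate swings shut behind the jar, and leave the other things where they are.

Things in the scene. Friction and masses are not known exactly. Their poses are not given: they have to be found in the camera images.
- jar: The squat straight-sided glass spice jar to put away, about 0.2 kg, standing upright on the worktop: diameter 56 mm, 62 mm tall, its brown contents showing through the glass, with a plain steel screw lid (diameter 54 mm, its top 14 mm). Origin at the centre of its underside, z up; it is round, so its yaw means nothing. Pushed higher than 35 mm above the worktop it tips instead of sliding.
- rack: Jar rack of black sheet steel with an oak deck, fixed, 280 mm long, 173 mm wide. Origin: on the worktop, in the middle of the narrow lane's gate; x runs along the lane into the rack, y to the left across it, z up. The lanes have no floor: jars stand and slide on the worktop. Narrow lane: y = 0, 64 mm clear between rails 3 mm thick and 24 mm high. Gate posts: x = 0, 46 mm tall, 62 mm clear.
- lane_mouth (a point): On the worktop in the middle of the narrow lane's open mouth (rack x = -60 mm), where its straight rails begin; the outer rails have a lip flaring outwards up to 25 mm further out. A jar is stood between the rails here, before the gate.
- deck_edge (a point): On the front edge of the oak deck's top, above the middle of the narrow lane (rack x = 70 mm). The deck covers both lanes from here back; underside 70 mm, top 80 mm over the worktop. Between gate and deck the lane is open above. Steel uprights at x = 72 to 84 mm beside the lanes, not in them. Small things, up to 102 mm high, on the deck beyond x = 145 mm.
- back_plate (a point): On the worktop in the narrow lane, at the rack's closed back (x = 192 mm). The back stop stands before it: a rigid upright steel plate, 4 to 50 mm high, clamped across the narrow lane under the deck. Its face is somewhere from x = 88 to 120 mm, set differently each time and not reported: it must be felt. It does not give: a jar stops dead on it, and pushing on makes the force shoot up.
- wide_lane (a point): On the worktop in the middle of the gate of the wide lane (y = 77 mm, 84 mm clear), which has a similar pair of leaves and holds the tin; not to be used.
- gate_left (a joint): Swing of the left leaf of the narrow lane's gate (hinge at y = 30.5 mm), rad: 0 shut, up to 1.55 as it swings into the lane. Each of the two leaves is 29.5 mm long, 2 mm thick, 6 to 42 mm above the worktop, sprung shut (0.025 N m shut, 0.05 N m open); a jar pushed in slowly meets 2 to 15 N, most when half through. They shut once the jar's centre is 53 mm past the gate and nothing else stands between them.
- gate_right (a joint): The same for the right leaf, hinged on the post at y = -30.5 mm.
- tin: Low steel food tin with a paper band, diameter 75 mm, 57 mm tall, standing loose in the wide lane under the deck; leave it alone. Origin at the centre of its underside.
- mill: Dark wooden pepper mill, largest diameter 54 mm, 142 mm tall, standing loose on the worktop; leave it alone. Origin at the centre of its underside.
- mug: White mug, diameter 80 mm, 88 mm tall, handle on its own +y side, standing loose on the worktop; leave it alone. Origin at the centre of its underside.
Mind the look-alikes: they are no part of the job. Leave any blue look-alike of the jar alone.

How it is judged:
By the outcome, as a careful person would: the job done as asked, in the order asked, and still so for the second after the job is handed in, with the robot touching nothing.
It also fails if it takes over 61 s, if anything falls off the work surface, if the arm or the gripper's body presses on something with over 40 N, if the wrist force passes 120 N, or if a joint passes its speed limit or range.

ROBOT

A 6-joint arm with a two-finger parallel gripper is mounted at the origin on the work surface. World frame = base frame: x ahead of the robot, y to its left, z up, the work surface at z = 0. Lengths are in m, angles in rad, forces in N, time in s.
With the tool pointing down it reaches from about 0.275 to 0.725 m from the base axis. Payload 15.9 kg.
Tool frame: the origin (TCP) lies on the centre line of the jaws, within the pads' length; the fingertips stand env.nose_length ahead of it and the grasp point (between the pads) lies 8 mm behind it (env.nose_length is the distance from the TCP to the fingertips, in m); z points along the fingers, y is the line along which they close (so a half turn about z gives the same grasp; the last joint's range is limited). The gripper opens to 85 mm and grips with 20 to 120 N. Pads are 22 mm wide; open, the fingers measure 114 mm over their backs; the gripper's body (76 mm by 85 mm) begins 54 mm behind the grasp point. The pads swing forward as they close: fully open they stand 13 mm farther back than shut.
Start: joints at [-1.325, 0.213, -0.034, 1.323, 0, 1.571], TCP at [0.122, -0.485, 0.217] pointing down, gripper open.
Joint ranges: [-2.98, 2.98], [-0.74, 1.72], [-1.14, 1.35], [-2.1, 2.04], [-1.57, 1.44], [-3.14, 3.14]. Speed limits (rad/s): [1.89, 1.89, 2.39, 2.57, 3.14, 3.14].

INTERFACE

Orientations are given as a unit quaternion [x, y, z, w].
In Python, from workcell import env gives the robot as it stands.
- The arm moves only by the tool drive_tool, never from a script. Its argument "commands" is a list of rows, each a list of 5 numbers: the opening, from 0 (shut) to 1 (fully open), then the shift along the tool's x, y, z in mm, then the turn about the tool's z in rad. In form: [[fingers, x, y, z, turn], ...]. A call has 1 to 12 rows; each row shifts and turns the commanded pose from where the row before left it, along the tool's axes as they then stand; what a row does not reach is not made up. A row lasts 1/10 s, in which the tool goes at most 50 mm and 8.59 degrees, less where a joint would pass 70% of its speed; a pose out of reach is approached as far as the arm can. A call is refused whole if a number of a shift passes 50 or a number of a turn 0.15, either way. A call with a gripper value outside its range is refused whole. The fingers move at their own pace and stop on an object; "squeeze" is the grip in N (left out, the last holds). Time passes only in rows, so rows that do not move let the fingers close. It gives the time, the measured TCP pose, the force, the opening and the grip force at its end, in the units of the state.
- env.get_obs(): the state, without advancing time (a new reading comes with each control period).
- env.camera(name): name is "scene" or "top" or "wrist"; returns a dict with "image" (480x640x3 uint8, blue, green, red), "fov_y" (degrees; the focal length in pixels is half the picture's height over the tangent of half this angle, whatever the lens; pixels are square), "cx", "cy" (the principal point, pixels), "dist" ([k1, k2, p1, p2, k3] as OpenCV has them; the pictures are not rectified), "pose" (4x4, takes a point from camera to world coordinates); the wrist camera has in their place "mount" (4x4, takes a point from camera to tool coordinates, whose origin is the TCP and whose axes are the flange's). Camera axes: x right, y down, z forward; pixel columns grow to the right and rows downward; lengths in m; the calibration is good to about 2 mm. A picture is of the moment at which its call begins: read the wrist's pose just before it. There is no depth.
- env.finish_job(): hands the job in; it is judged then, once.
The state is a dict: "t": time; "qpos": joint angles; "joint_velocities": joint speeds; "joint_efforts": joint torques, N m; "tcp_pos": TCP position; "ee_rot": TCP orientation; "force": force on the tool from outside, world axes, zero at the start; "torque": the same for the moment, N m; "gripper_width": finger opening in m; "grasp_force": force on a finger pad.
Only numpy, scipy, OpenCV 4.12 (cv2) and the standard library are available. Lean on these libraries where they do the work, as an engineer would, in place of code of your own. Each camera call takes 0.05 s, during which the arm holds its last target. There are 200 camera calls.

## Working session

There is one attempt and no reset: what is moved stays moved. The work goes in short steps, Python scripts to look and compute and a tool call to move; the robot and the scene stay as the last step left them, time stands still between calls to the robot, and variables do not carry over. Pictures are saved under pics/ and viewed, at most 10 in all, crops included, and the job is handed in when it is done.

Besides the shell and the picture viewer there is one more tool, called after "Request:" in YAML: its name, and indented under it one key for each argument. drive_tool: Moves the arm, as the interface text tells. Its arguments: {"type":"object","properties":{"commands":{"type":"array"},"squeeze":{"type":"number"}},"required":["commands"]}

```bash
mkdir -p pics; ls; cat > h.py <<'E'
import numpy as np, cv2
from workcell import env
def cam(n):
    o=env.get_obs(); c=env.camera(n)
    f=240/np.tan(np.radians(c['fov_y'])/2)
    c['K']=np.array([[f,0,c['cx']],[0,f,c['cy']],[0,0,1]])
    if 'pose' not in c:
        from scipy.spatial.transform import Rotation as R
        T=np.eye(4);T[:3,:3]=R.from_quat(o['ee_rot']).as_matrix();T[:3,3]=o['tcp_pos']
        c['pose']=T@c['mount']
    return c
def ray(c,uv,z):
    p=cv2.undistortPoints(np.array([[uv]],float),c['K'],np.array(c['dist'],float))[0,0]
    d=c['pose'][:3,:3]@[p[0],p[1],1]; o=c['pose'][:3,3]
    return o+d*(z-o[2])/d[2]
def proj(c,P):
    T=np.linalg.inv(c['pose'])
    return cv2.projectPoints((np.array(P,float)@T[:3,:3].T+T[:3,3]),np.zeros(3),np.zeros(3),c['K'],np.array(c['dist'],float))[0][:,0]
E
python3 - <<'E'
from h import *
import pickle
for n in('scene','top'):
    c=cam(n);cv2.imwrite(f'pics/{n}1.png',c['image']);pickle.dump(c,open(n+'.pkl','wb'))
o=env.get_obs();print(o['ee_rot'],env.nose_length,o['t'],cam('wrist')['mount'])
E
```

```text
pics
[ 9.92458497e-01  1.22579966e-01 -7.60428018e-05 -5.26323209e-04] 0.011 0.1 [[-5.49886104e-04 -9.54190663e-01 -2.99198724e-01  7.58327098e-02]
 [ 9.99999847e-01 -5.40260239e-04 -1.14889341e-04  5.22235275e-04]
 [-5.20188379e-05 -2.99198741e-01  9.54190815e-01 -1.57878423e-01]
 [ 0.00000000e+00  0.00000000e+00  0.00000000e+00  1.00000000e+00]]
```

View pics/top1.png

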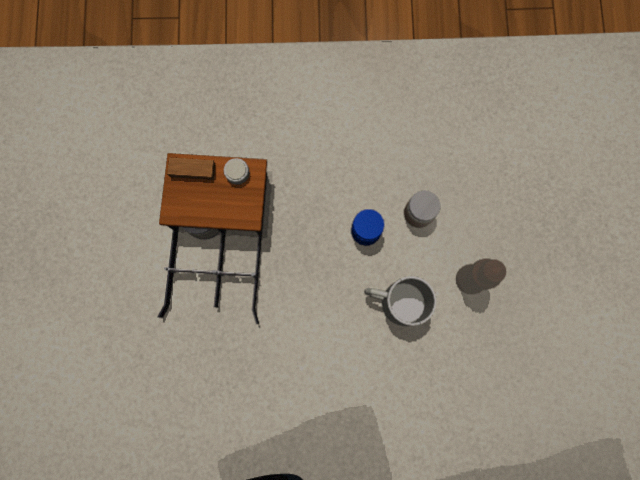

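View pics/scene1.png

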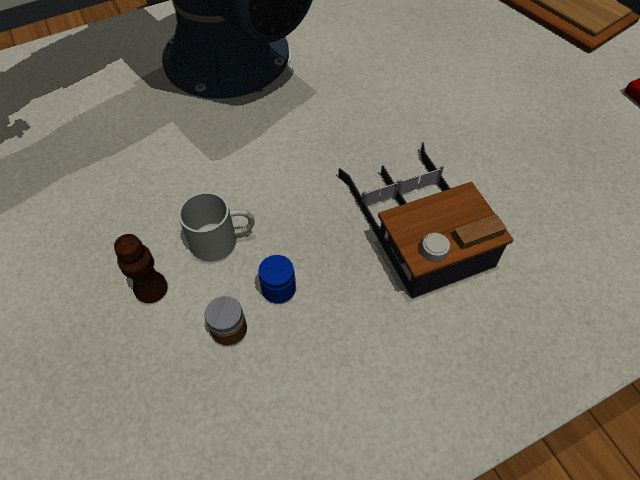

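The top view shows the steel-lidded jar at (423,207), its blue look-alike at (368,226), the mug at (410,302) and the mill at (488,272). The rack's narrow lane is the right one, between rails at about x=220 and x=258. In the scene view, (226,320) has a steel lid over brown contents and fits the jar. (277,278) is the all-blue look-alike. I'll confirm with a crop and measure.

```bash
python3 - <<'E'
from h import *
import pickle
s=pickle.load(open('scene.pkl','rb'));t=pickle.load(open('top.pkl','rb'))
a=cv2.resize(s['image'][200:350,100:300],(400,300),interpolation=2)
b=cv2.resize(t['image'][140:340,150:290],(420,600),interpolation=2)
d=cv2.resize(t['image'][180:250,340:450],(380,242),interpolation=2)
im=np.zeros((600,800,3),np.uint8);im[:300,:400*1][:,:380]=a[:,:380];im[310:552,:380]=d;im[:,380:]=b
cv2.imwrite('pics/crop1.png',im)
print('campos',t['pose'][:3,3])
for n,c,uv,z in[('jar top',t,(424.5,206),.062),('jar scene',s,(224,312),.062),('blue',t,(368,223),.062),('mug',t,(410,300),.088),('mill',t,(490,271),.142)]: print(n,ray(c,uv,z).round(4))
E
```

```text
campos [ 0.41003853 -0.06028917  0.9243004 ]
jar top [ 0.6205 -0.2414  0.062 ]
jar scene [ 0.6255 -0.2377  0.062 ]
blue [ 0.5928 -0.1425  0.062 ]
mug [ 0.4577 -0.2032  0.088 ]
mill [ 0.4961 -0.3185  0.142 ]
```

View pics/crop1.png

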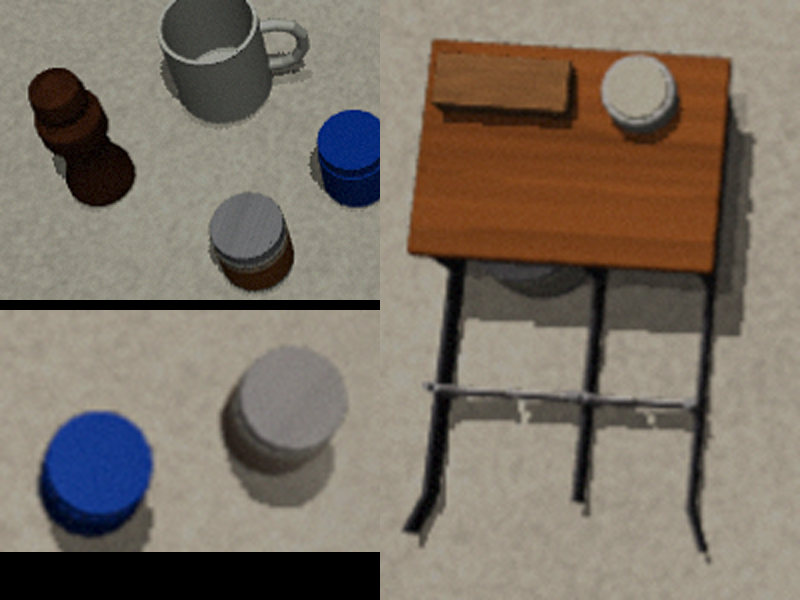

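The crop confirms it: the jar (crop 250,230 and 290,400) has a steel lid and brown contents, and the blue one stays. In the rack crop, the gate line runs (431,386)–(586,396)–(695,404). The middle rail runs from (600,272) to its end at (580,498), and the right rail from (711,280) to (693,508).

```bash
python3 - <<'E'
from h import *
import pickle
from scipy.optimize import least_squares
t=pickle.load(open('top.pkl','rb'))
px=lambda u,v:(150+(u-380+.5)/3-.5,140+(v+.5)/3-.5)
for n,u,v,z in[('gl',431,386,.046),('gm',586,396,.046),('gr',695,404,.046),('mr',580,498,.024),('mr2',600,272,.024),('rr',693,508,.024),('rr2',711,282,.024),('dfl',409,251,.08),('dfr',712,271,.08),('dbr',730,58,.08),('dbl',433,40,.08)]:
    print(n,ray(t,px(u,v),z)[:2].round(4))
# fit: (image pt, rack xyz; nan weight = free)
obs=[(586,396,0,33.5,46,1,1),(695,404,0,-33.5,46,1,1),(431,386,0,121,46,1,0),(580,498,-60,33.5,24,1,1),(600,272,0,33.5,24,0,1),(693,508,-60,-33.5,24,1,1),(711,282,0,-33.5,24,0,1),(409,251,70,0,80,1,0),(712,271,70,0,80,1,0)]
def f(p):
    c,s=np.cos(p[2]),np.sin(p[2]);r=[]
    for u,v,X,Y,Z,wx,wy in obs:
        w=ray(t,px(u,v),Z/1e3)[:2]-p[:2]
        r+=[wx*(c*w[0]+s*w[1]-X/1e3),wy*(-s*w[0]+c*w[1]-Y/1e3)]
    return np.array(r)
r=least_squares(f,[.5,.1,0]);p=r.x;print(p,(r.fun*1e3).round(1))
c,s=np.cos(p[2]),np.sin(p[2])
for x in(-110,-60,0,60,90):print(x,p[0]+c*x/1e3,p[1]+s*x/1e3)
E
```

```text
gl [0.5246 0.2068]
gm [0.5166 0.1178]
gr [0.5104 0.0551]
mr [0.4596 0.1249]
mr2 [0.5937 0.1148]
rr [0.4521 0.0591]
rr2 [0.586  0.0484]
dfl [0.5969 0.211 ]
dfr [0.5813 0.041 ]
dbr [0.7061 0.0303]
dbl [0.7208 0.201 ]
[ 0.5148129   0.087093   -0.08589086] [-0.9 -2.8 -1.6  1.2 -0.5 -0.   1.7 -0.5  0.   0.8 -0.   0.3  0.   1.
  1.1  0.   0.2 -0. ]
-110 0.405218395018381 0.09652938348310638
-60 0.45503407737505996 0.09224011882136487
0 0.5148128962030747 0.08709300122727506
60 0.5745917150310894 0.08194588363318525
90 0.6044811244450968 0.07937232483614035
```

Request:
drive_tool:
  commands:
    - [0.9,0,0,0,0.111]
    - [0.9,0,0,0,0.111]
    - [0.9,0,0,0,0.11]
    - [0.9,40,-24,0,0]
    - [0.9,40,-24,0,0]
    - [0.9,40,-24,0,0]
    - [0.9,40,-24,0,0]
    - [0.9,40,-24,0,0]
    - [0.9,40,-24,0,0]
    - [0.9,40,-24,0,0]
    - [0.9,40,-24,0,0]
    - [0.9,40,-24,0,0]
  squeeze: 25

```text
t: 1.35
tcp_pos: [0.5004, -0.2995, 0.2166]
ee_rot: [0.999, -0.043, -0.0, -0.0]
force: [-0.4, -0.8, 0.7]
gripper_width: 0.0768
grasp_force: 0.0
```

Request:
drive_tool:
  commands:
    - [0.9,40,-24,0,0]
    - [0.9,40,-24,0,0]
    - [0.9,35,-22,0,0]
    - [0.9,0,0,0,0]
    - [0.9,0,0,0,0]

```text
t: 1.85
tcp_pos: [0.6199, -0.2403, 0.2158]
ee_rot: [0.999, -0.042, -0.001, -0.0]
force: [-0.2, -0.3, 0.4]
gripper_width: 0.0767
grasp_force: 0.0
```

```bash
python3 - <<'E'
from h import *
import pickle
c=cam('wrist');cv2.imwrite('pics/w1.png',c['image']);pickle.dump(c,open('w.pkl','wb'));o=env.get_obs()
print(o['t'],o['tcp_pos'],o['ee_rot'],o['gripper_width'],proj(c,[[.622,-.24,.062],[.622,-.24,.0]]))
E
```

```text
1.9 [ 0.61921541 -0.24095047  0.2162925 ] [ 9.99077228e-01 -4.29472008e-02 -4.76336004e-04 -5.07480474e-05] 0.07702128469798639 [[316.74965744 213.98315499]
 [316.95769677 199.15560341]]
```

View pics/w1.png

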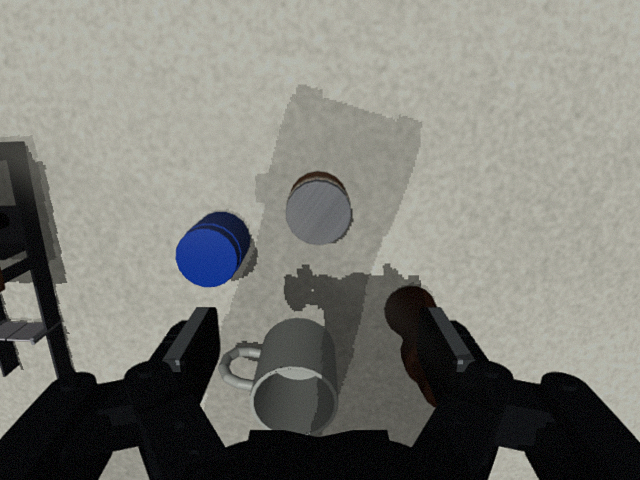

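The wrist view shows the jar's lid centred at (320,211), clear between the fingers' columns (200–450). Blue is at (213,250). The jar is about 5 mm ahead and 2 mm to the right of the TCP, so I'll descend and grip.

Request:
drive_tool:
  commands:
    - [0.9,5,2,30,0]
    - [0.9,0,0,40,0]
    - [0.9,0,0,40,0]
    - [0.9,0,0,35,0]
    - [0.9,0,0,24,0]
    - [0.9,0,0,10,0]
    - [0.9,0,0,0,0]

```text
t: 2.6
tcp_pos: [0.623, -0.2438, 0.0373]
ee_rot: [0.999, -0.044, -0.001, -0.0]
force: [0.3, -0.3, 0.9]
gripper_width: 0.0768
grasp_force: 0.0
```

Request:
drive_tool:
  commands:
    - [0.5,0,0,0,0]
    - [0.5,0,0,0,0]
    - [0.5,0,0,0,0]
    - [0.5,0,0,0,0]
    - [0.5,0,0,0,0]
    - [0.5,0,0,0,0]

```text
t: 3.2
tcp_pos: [0.6253, -0.244, 0.0401]
ee_rot: [0.999, -0.043, 0.001, 0.001]
force: [-3.0, 0.8, 8.5]
gripper_width: 0.0521
grasp_force: 24.7
```

Request:
drive_tool:
  commands:
    - [0.5,0,0,-10,0]
    - [0.5,0,0,-30,0]
    - [0.5,0,0,-30,0]
    - [0.5,0,0,-30,0]
    - [0.5,-10,-18,0,0]
    - [0.5,-22,-36,0,0]
    - [0.5,-22,-36,0,0]
    - [0.5,-22,-36,0,0]
    - [0.5,-22,-36,0,0]
    - [0.5,-22,-36,0,0]
    - [0.5,-22,-36,0,0]
    - [0.5,-22,-36,0,0]

```text
t: 4.4
tcp_pos: [0.4803, -0.001, 0.14]
ee_rot: [1.0, -0.013, 0.001, -0.018]
force: [0.3, 0.3, -0.9]
gripper_width: 0.0521
grasp_force: 26.8
```

Request:
drive_tool:
  commands:
    - [0.5,-22,-36,0,0]
    - [0.5,-8,-15,0,0]
    - [0.5,0,0,0,0]
    - [0.5,0,0,0,0]
    - [0.5,0,0,0,0]

```text
t: 4.9
tcp_pos: [0.4526, 0.0217, 0.1409]
ee_rot: [1.0, 0.003, -0.0, -0.029]
force: [0.1, 0.2, -1.9]
gripper_width: 0.0521
grasp_force: 26.8
```

```bash
python3 - <<'E'
from h import *
import pickle
c=cam('wrist');cv2.imwrite('pics/w2.png',c['image']);pickle.dump(c,open('w.pkl','wb'));o=env.get_obs()
p=np.array([.5148,.0871]);a=-.0859
def W(x,y,z):return [p[0]+(np.cos(a)*x-np.sin(a)*y)/1e3,p[1]+(np.sin(a)*x+np.cos(a)*y)/1e3,z/1e3]
print(o['t'],o['tcp_pos'],o['ee_rot'],o['gripper_width'],o['force'])
d=np.array(o['tcp_pos'])[:2]-p;print('rack',np.cos(a)*d[0]+np.sin(a)*d[1],-np.sin(a)*d[0]+np.cos(a)*d[1])
P=[W(-60,32,24),W(-60,-32,24),W(60,32,24),W(60,-32,24),W(0,31,46),W(0,-31,46)]
im=cv2.resize(c['image'],(800,600),interpolation=2)
for q in proj(c,P)*1.25: cv2.circle(im,tuple(int(v) for v in q),3,(0,0,255),1)
cv2.imwrite('pics/w2.png',im)
E
```

```text
4.95 [0.45248059 0.02165472 0.14077162] [ 9.99577726e-01  3.36361190e-03 -2.83759522e-04 -2.88612993e-02] 0.05214441997207771 [ 0.20560595  0.32715834 -1.56272292]
rack -0.056474788417171656 -0.0705506333581047
```

View pics/w2.png

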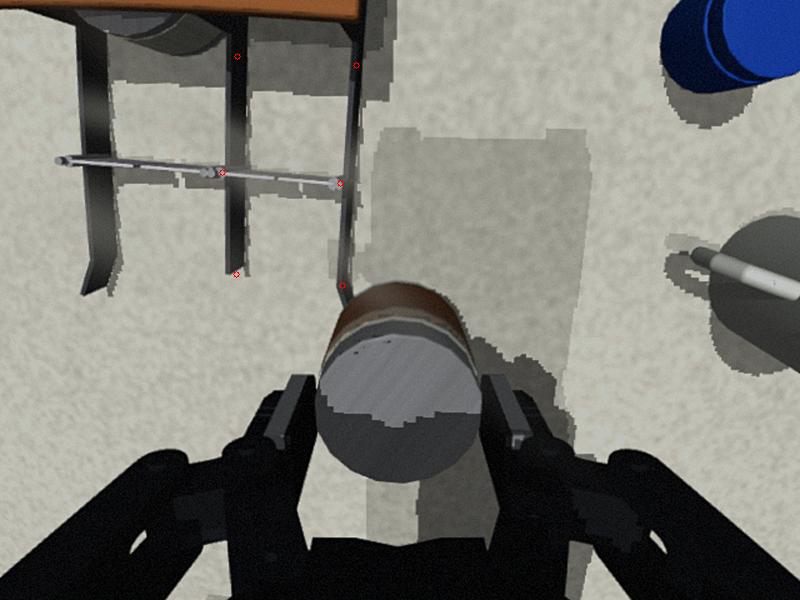

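The rack overlay matches the rails and posts (red dots sit on them). But the tool is tilted about 3° and fell short in y, so I'll check the joints.

```bash
python3 - <<'E'
from h import *
o=env.get_obs();print(np.round(o['qpos'],3),np.round(o['joint_velocities'],3),np.round(o['joint_efforts'],1),[x for x in dir(env) if x[0]!='_'])
E
```

```text
[ 0.006  0.146 -0.311  1.113  0.058  3.141] [ 0.001  0.    -0.007 -0.002  0.003  0.001] [  0.2 -61.8  47.5   0.    0.3  -0. ] ['MotionError', 'camera', 'finish_job', 'get_obs', 'nose_length']
```

Request:
drive_tool:
  commands:
    - [0.5,0,-20,0,0]
    - [0.5,0,0,0,0]

```text
t: 5.15
tcp_pos: [0.4521, 0.032, 0.1419]
ee_rot: [0.999, 0.011, -0.001, -0.034]
force: [-0.9, 0.5, -2.1]
gripper_width: 0.0519
grasp_force: 26.8
```

```bash
python3 - <<'E'
from h import *
o=env.get_obs();print(np.round(o['qpos'],3),o['tcp_pos'],o['ee_rot'])
E
```

```text
[ 0.021  0.146 -0.309  1.116  0.068  3.141] [0.4520633  0.03199317 0.14193438] [ 9.99362699e-01  1.10924209e-02 -7.57350766e-04 -3.39201975e-02]
```

Joint 6 is at its limit (3.14). I'll turn the tool half round the other way, which gives the same grasp with a legal joint.

Request:
drive_tool:
  commands:
    - [0.5,0,0,0,-0.1]
    - [0.5,0,0,0,-0.15]
    - [0.5,0,0,0,-0.15]
    - [0.5,0,0,0,-0.15]
    - [0.5,0,0,0,-0.15]
    - [0.5,0,0,0,-0.15]
    - [0.5,0,0,0,-0.15]
    - [0.5,0,0,0,-0.15]
    - [0.5,0,0,0,-0.15]
    - [0.5,0,0,0,-0.15]
    - [0.5,0,0,0,-0.15]
    - [0.5,0,0,0,0]

```text
t: 6.35
tcp_pos: [0.4519, 0.0315, 0.1419]
ee_rot: [0.688, 0.725, 0.024, -0.024]
force: [-0.0, 0.0, -1.6]
gripper_width: 0.0517
grasp_force: 26.8
```

```bash
cat >> h.py <<'E'
from scipy.spatial.transform import Rotation as Rn
P0=np.array([.5148,.0871]);A=-.0859
def st():
    o=env.get_obs();m=Rn.from_quat(o['ee_rot']).as_matrix();p=np.array(o['tcp_pos']);d=p[:2]-P0
    print('t',round(o['t'],2),'tcp',p.round(4),'yaw',round(np.arctan2(m[1,0],m[0,0]),4),'z axis',m[:,2].round(4),'q',np.round(o['qpos'],3))
    print('rack mm',(1e3*np.array([np.cos(A)*d[0]+np.sin(A)*d[1],-np.sin(A)*d[0]+np.cos(A)*d[1]])).round(1),'F',np.round(o['force'],1),o['gripper_width'],o['grasp_force'])
E
python3 -c "from h import *; st()"
```

```text
t 6.35 tcp [0.4519 0.0315 0.1419] yaw 1.6245 z axis [-0.0021  0.067  -0.9977] q [ 0.021  0.146 -0.31   1.116  0.067  1.538]
rack mm [-57.9 -60.8] F [-0.   0.  -1.6] 0.05173455268429183 26.82918816804886
```

Joint 5 kept a tilt of 0.067 rad, because what a row does not reach isn't made up. Joint 6's other limit should undo it symmetrically, and there is plenty of time.

Request:
drive_tool:
  commands:
    - [0.5,0,0,0,-0.15]
    - [0.5,0,0,0,-0.15]
    - [0.5,0,0,0,-0.15]
    - [0.5,0,0,0,-0.15]
    - [0.5,0,0,0,-0.15]
    - [0.5,0,0,0,-0.15]
    - [0.5,0,0,0,-0.15]
    - [0.5,0,0,0,-0.15]
    - [0.5,0,0,0,-0.15]
    - [0.5,0,0,0,-0.15]
    - [0.5,0,0,0,-0.15]
    - [0.5,0,0,0,-0.15]

```text
t: 7.55
tcp_pos: [0.4518, 0.0315, 0.1419]
ee_rot: [-0.14, 0.99, 0.033, 0.004]
force: [-0.6, -0.4, -0.8]
gripper_width: 0.0523
grasp_force: 26.8
```

Request:
drive_tool:
  commands:
    - [0.5,0,0,0,-0.15]
    - [0.5,0,0,0,-0.15]
    - [0.5,0,0,0,-0.15]
    - [0.5,0,0,0,-0.15]
    - [0.5,0,0,0,-0.15]
    - [0.5,0,0,0,-0.15]
    - [0.5,0,0,0,-0.15]
    - [0.5,0,0,0,-0.15]
    - [0.5,0,0,0,-0.15]
    - [0.5,0,0,0,-0.15]
    - [0.5,0,0,0,-0.15]
    - [0.5,0,0,0,-0.15]

```text
t: 8.75
tcp_pos: [0.4518, 0.0315, 0.1419]
ee_rot: [0.862, -0.506, -0.018, -0.028]
force: [-0.1, 0.4, -2.1]
gripper_width: 0.052
grasp_force: 26.8
```

Request:
drive_tool:
  commands:
    - [0.5,0,0,0,-0.15]
    - [0.5,0,0,0,-0.15]
    - [0.5,0,0,0,-0.15]
    - [0.5,0,0,0,-0.15]
    - [0.5,0,0,0,-0.15]
    - [0.5,0,0,0,-0.15]
    - [0.5,0,0,0,-0.14]
    - [0.5,0,10,0,0]
    - [0.5,0,20,0,0]
    - [0.5,0,20,0,0]
    - [0.5,0,0,0,0]

```text
t: 9.85
tcp_pos: [0.451, -0.003, 0.1384]
ee_rot: [0.999, -0.024, -0.001, -0.026]
force: [0.1, 0.5, -2.0]
gripper_width: 0.0521
grasp_force: 26.8
```

```bash
python3 -c "from h import *; st()"
```

```text
t 9.85 tcp [ 0.451  -0.003   0.1384] yaw -0.0487 z axis [-0.0016  0.0521 -0.9986] q [-0.045  0.147 -0.316  1.111  0.052 -3.138]
rack mm [-55.8 -95.3] F [ 0.1  0.5 -2. ] 0.052065061736979674 26.830348670482635
```

The tilt is unwinding. I'll continue, trying a turn against the limit as well.

Request:
drive_tool:
  commands:
    - [0.5,0,0,0,-0.1]
    - [0.5,0,0,0,-0.1]
    - [0.5,0,0,0,-0.1]
    - [0.5,0,0,0,0]

```text
t: 10.25
tcp_pos: [0.4439, 0.0729, 0.1386]
ee_rot: [0.997, 0.083, 0.003, 0.004]
force: [0.8, -0.8, -1.0]
gripper_width: 0.0519
grasp_force: 27.0
```

```bash
python3 -c "from h import *; st()"
```

```text
t 10.25 tcp [0.4439 0.0729 0.1386] yaw 0.1662 z axis [ 0.0067 -0.0082 -0.9999] q [ 0.169  0.137 -0.327  1.102 -0.009 -3.138]
rack mm [-69.4 -20.3] F [ 0.8 -0.8 -1. ] 0.051896877125027246 26.954858601093292
```

Tilt is now about 0.5°, and joint 6 sits in a range where the lane yaw is reachable with just +0.25. Aligning with the lane mouth.

Request:
drive_tool:
  commands:
    - [0.5,0,0,0,0.13]
    - [0.5,0,0,0,0.122]
    - [0.5,0,0,0,0]
    - [0.5,6,-10,0,0]
    - [0.5,6,-10,0,0]
    - [0.5,0,0,0,0]
    - [0.5,0,0,0,0]

```text
t: 10.95
tcp_pos: [0.4582, 0.0898, 0.1383]
ee_rot: [0.999, -0.044, 0.003, 0.004]
force: [-0.2, 0.2, -0.6]
gripper_width: 0.0518
grasp_force: 27.0
```

```bash
python3 - <<'E'
from h import *
st()
c=cam('wrist')
def W(x,y,z):return [P0[0]+(np.cos(A)*x-np.sin(A)*y)/1e3,P0[1]+(np.sin(A)*x+np.cos(A)*y)/1e3,z/1e3]
P=[W(-60,32,24),W(-60,-32,24),W(60,32,24),W(60,-32,24),W(0,31,46),W(0,-31,46)]
im=cv2.resize(c['image'],(800,600),interpolation=2)
for q in proj(c,P)*1.25: cv2.circle(im,tuple(int(v) for v in q),3,(0,0,255),1)
cv2.imwrite('pics/w3.png',im)
E
```

```text
t 10.95 tcp [0.4582 0.0898 0.1383] yaw -0.0872 z axis [ 0.0061 -0.0084 -0.9999] q [ 0.2    0.172 -0.286  1.109 -0.009 -2.854]
rack mm [-56.6  -2.2] F [-0.2  0.2 -0.6] 0.05179700655415787 26.96043759584427
```

View pics/w3.png

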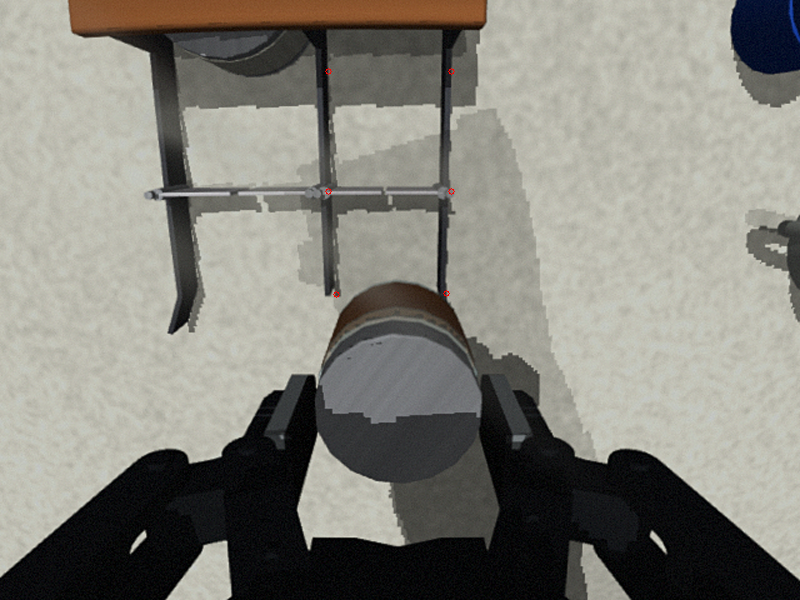

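The rails run at columns 329 and 441 (inner edges at the mouth), about 5 px (3 mm) left of my overlay. I'll shift 4 mm left, lower to just above the rails and look again.

Request:
drive_tool:
  commands:
    - [0.5,0,-4,10,0]
    - [0.5,0,0,30,0]
    - [0.5,0,0,25,0]
    - [0.5,0,0,0,0]
    - [0.5,0,0,0,0]

```text
t: 11.5
tcp_pos: [0.4585, 0.0928, 0.0736]
ee_rot: [0.999, -0.044, 0.003, 0.004]
force: [0.2, 0.5, -1.9]
gripper_width: 0.0522
grasp_force: 27.0
```

```bash
python3 - <<'E'
from h import *
st()
c=cam('wrist')
def W(x,y,z):return [P0[0]+(np.cos(A)*x-np.sin(A)*y)/1e3,P0[1]+(np.sin(A)*x+np.cos(A)*y)/1e3,z/1e3]
P=[W(-30,32,24),W(-30,-32,24),W(0,31,46),W(0,-31,46)]
o=env.get_obs();T=np.array(o['tcp_pos']);
print(proj(c,P+[T+[0,0,.02],T-[0,0,.02]]).round(1))
x0,y0=200,60
im=cv2.resize(c['image'][60:330,200:440],None,fx=2.2,fy=2.2,interpolation=2)
cv2.imwrite('pics/w4.png',im)
E
```

```text
t 11.5 tcp [0.4585 0.0928 0.0736] yaw -0.0887 z axis [ 0.0057 -0.0084 -0.9999] q [ 0.206  0.223 -0.396  0.948 -0.009 -2.846]
rack mm [-56.6   0.9] F [ 0.2  0.5 -1.9] 0.05215450451183417 27.04457402229309
[[259.1 215.5]
 [376.2 214.8]
 [251.9 164. ]
 [383.4 163.4]
 [316.5 319.9]
 [316.1 280.6]]
```

View pics/w4.png

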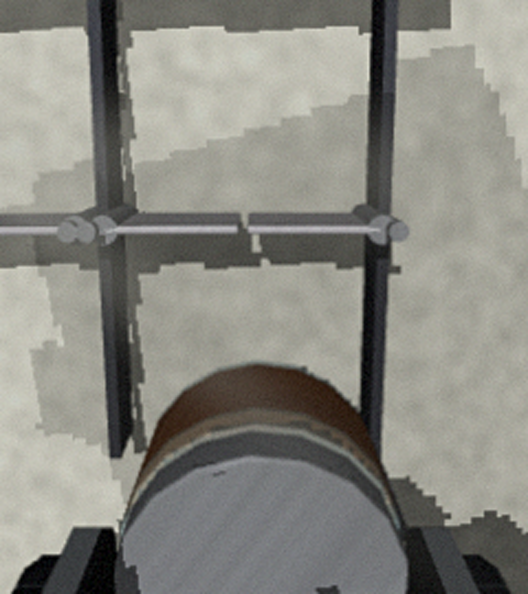

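The lane centre is at crop column 244–245 (gate gap and rails), while the jar (lid edges 117 and 408) is centred at 262. The jar therefore needs about 4 mm more to the left. Then I'll lower it gently and watch the force.

Request:
drive_tool:
  commands:
    - [0.5,0,-4,0,0]
    - [0.5,0,0,6,0]
    - [0.5,0,0,4,0]
    - [0.5,0,0,4,0]
    - [0.5,0,0,0,0]

```text
t: 12.05
tcp_pos: [0.4589, 0.0966, 0.0589]
ee_rot: [0.999, -0.044, 0.003, 0.004]
force: [0.7, -0.4, -1.0]
gripper_width: 0.0518
grasp_force: 27.1
```

```bash
python3 - <<'E'
from h import *
st()
c=cam('wrist')
im=cv2.resize(c['image'][80:350,200:440],None,fx=2.2,fy=2.2,interpolation=2)
cv2.imwrite('pics/w5.png',im)
E
```

```text
t 12.05 tcp [0.4589 0.0966 0.0589] yaw -0.0888 z axis [ 0.0056 -0.0084 -0.9999] q [ 0.214  0.239 -0.416  0.912 -0.009 -2.839]
rack mm [-56.5   4.7] F [ 0.7 -0.4 -1. ] 0.051799482174264416 27.072333991527557
```

View pics/w5.png

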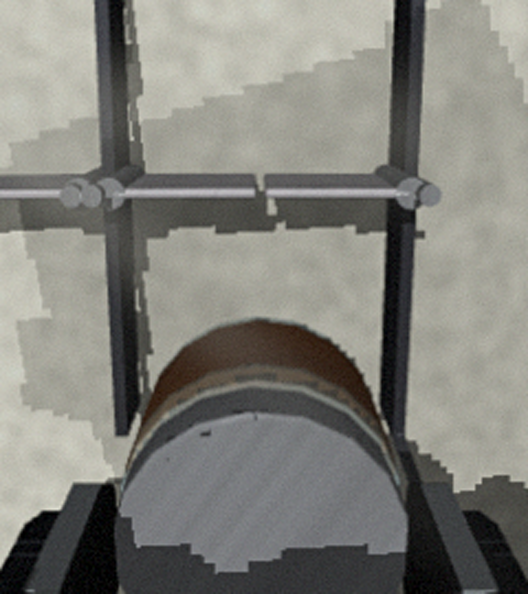

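The gate gap (261) and rail centre (about 261) now line up with the jar centre (262). Lowering it to the worktop.

Request:
drive_tool:
  commands:
    - [0.5,0,0,5,0]
    - [0.5,0,0,5,0]
    - [0.5,0,0,4,0]
    - [0.5,0,0,2,0]
    - [0.5,0,0,1,0]
    - [0.5,0,0,0,0]

```text
t: 12.7
tcp_pos: [0.4594, 0.0966, 0.0424]
ee_rot: [0.999, -0.044, 0.003, 0.004]
force: [-0.2, -0.4, -0.8]
gripper_width: 0.0522
grasp_force: 27.1
```

```bash
python3 -c "from h import *; st()"
```

```text
t 12.7 tcp [0.4594 0.0966 0.0424] yaw -0.0888 z axis [ 0.0064 -0.0083 -0.9999] q [ 0.214  0.257 -0.44   0.869 -0.009 -2.839]
rack mm [-56.    4.7] F [-0.2 -0.4 -0.8] 0.052191407233427044 27.07293838262558
```

Request:
drive_tool:
  commands:
    - [0.5,0,0,1,0]
    - [0.5,0,0,1,0]
    - [0.5,0,0,0,0]

```text
t: 13.0
tcp_pos: [0.4594, 0.0966, 0.0404]
ee_rot: [0.999, -0.044, 0.003, 0.004]
force: [0.6, -0.4, -1.6]
gripper_width: 0.0517
grasp_force: 27.1
```

Request:
drive_tool:
  commands:
    - [0.5,0,0,1,0]
    - [0.5,0,0,0,0]

```text
t: 13.2
tcp_pos: [0.4599, 0.0965, 0.0401]
ee_rot: [0.999, -0.044, 0.004, 0.004]
force: [-2.3, -1.8, 9.5]
gripper_width: 0.0519
grasp_force: 28.2
```

The jar stands on the worktop. Releasing, rising, going behind it and closing the fingers.

Request:
drive_tool:
  commands:
    - [0.9,0,0,0,0]
    - [0.9,0,0,0,0]
    - [0.9,0,0,0,0]
    - [0.9,0,0,0,0]
    - [0.9,0,0,0,0]
    - [0.9,0,0,-10,0]
    - [0.9,0,0,-30,0]
    - [0.9,0,0,-35,0]
    - [0.9,-20,0,0,0]
    - [0.9,-36,0,0,0]
    - [0,0,0,0,0]
    - [0,0,0,0,0]

```text
t: 14.4
tcp_pos: [0.4031, 0.1023, 0.1149]
ee_rot: [0.999, -0.044, 0.004, 0.004]
force: [0.8, -0.2, 1.1]
gripper_width: 0.049
grasp_force: 0.0
```

Request:
drive_tool:
  commands:
    - [0,0,0,0,0]
    - [0,0,0,0,0]
    - [0,0,0,0,0]
    - [0,0,0,0,0]
    - [0,0,0,0,0]
    - [0,0,0,0,0]

```text
t: 15.0
tcp_pos: [0.4032, 0.1021, 0.114]
ee_rot: [0.999, -0.044, 0.003, 0.004]
force: [0.5, -0.2, 0.2]
gripper_width: -0.0003
grasp_force: 0.0
```

```bash
python3 - <<'E'
from h import *
st()
c=cam('wrist')
im=cv2.resize(c['image'],(800,600),interpolation=2)
cv2.imwrite('pics/w6.png',im)
E
```

```text
t 15.0 tcp [0.4032 0.1021 0.114 ] yaw -0.0888 z axis [ 0.0064 -0.0083 -0.9999] q [ 0.256  0.087 -0.449  1.03  -0.01  -2.797]
rack mm [-112.5    5.4] F [ 0.5 -0.2  0.2] -0.0002925456580360065 0.0
```

View pics/w6.png

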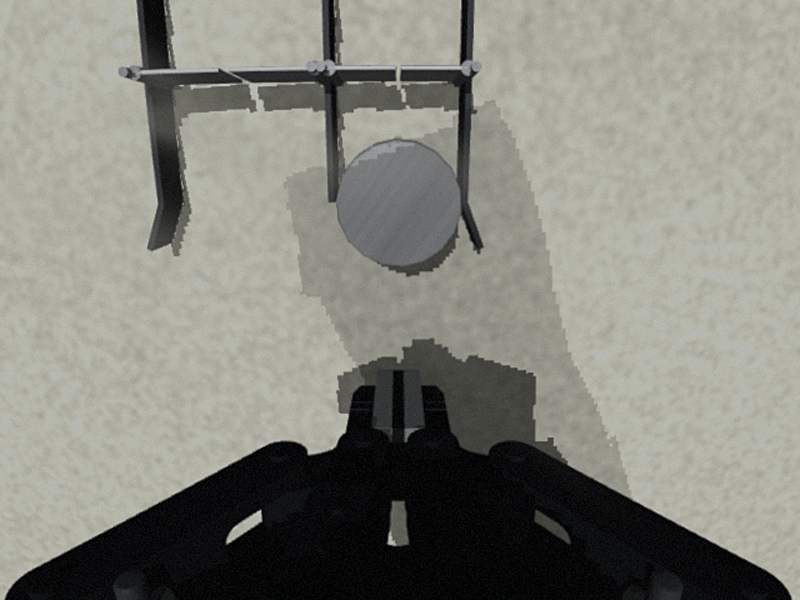

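The jar (centre 399,203) stands between the rails, with the gate gap at column 398 and the closed fingers at 399 behind it. Descending and pushing slowly.

Request:
drive_tool:
  commands:
    - [0,0,0,30,0]
    - [0,0,0,30,0]
    - [0,0,0,20,0]
    - [0,0,0,8,0]
    - [0,3,0,0,0]
    - [0,3,0,0,0]
    - [0,2,0,0,0]
    - [0,1,0,0,0]
    - [0,1,0,0,0]
    - [0,1,0,0,0]
    - [0,1,0,0,0]
    - [0,1,0,0,0]

```text
t: 16.25
tcp_pos: [0.4168, 0.1003, 0.0262]
ee_rot: [0.999, -0.044, 0.003, 0.004]
force: [0.3, -0.4, -0.1]
gripper_width: -0.0002
grasp_force: 0.0
```

Request:
drive_tool:
  commands:
    - [0,1,0,0,0]
    - [0,1,0,0,0]
    - [0,1,0,0,0]
    - [0,1,0,0,0]
    - [0,1,0,0,0]
    - [0,1,0,0,0]
    - [0,1,0,0,0]
    - [0,1,0,0,0]

```text
t: 17.05
tcp_pos: [0.4248, 0.0995, 0.0262]
ee_rot: [0.999, -0.044, 0.003, 0.004]
force: [-0.2, 0.5, -0.6]
gripper_width: 0.0001
grasp_force: 0.3
```

```bash
python3 -c "from h import *; st()"
```

```text
t 17.05 tcp [0.4248 0.0995 0.0262] yaw -0.0887 z axis [ 0.0066 -0.0083 -0.9999] q [ 0.237  0.214 -0.545  0.807 -0.01  -2.815]
rack mm [-90.8   4.7] F [-0.2  0.5 -0.6] 0.00011468461413043898 0.34073428250849247
```

Request:
drive_tool:
  commands:
    - [0,2,0,0,0]
    - [0,2,0,0,0]
    - [0,2,0,0,0]
    - [0,2,0,0,0]
    - [0,2,0,0,0]
    - [0,2,0,0,0]
    - [0,2,0,0,0]
    - [0,2,0,0,0]
    - [0,2,0,0,0]
    - [0,2,0,0,0]
    - [0,2,0,0,0]
    - [0,2,0,0,0]

```text
t: 18.25
tcp_pos: [0.4486, 0.0974, 0.0264]
ee_rot: [0.999, -0.044, 0.003, 0.004]
force: [-3.0, 0.5, -0.0]
gripper_width: 0.0001
grasp_force: 1.4
```

Request:
drive_tool:
  commands:
    - [0,2,0,0,0]
    - [0,2,0,0,0]
    - [0,2,0,0,0]
    - [0,2,0,0,0]
    - [0,2,0,0,0]

```text
t: 18.75
tcp_pos: [0.4585, 0.0965, 0.0264]
ee_rot: [0.999, -0.044, 0.003, 0.004]
force: [-4.8, 0.5, 0.7]
gripper_width: 0.0004
grasp_force: 2.5
```

Request:
drive_tool:
  commands:
    - [0,2,0,0,0]
    - [0,2,0,0,0]
    - [0,2,0,0,0]
    - [0,2,0,0,0]
    - [0,2,0,0,0]
    - [0,2,0,0,0]

```text
t: 19.35
tcp_pos: [0.4698, 0.0955, 0.0264]
ee_rot: [0.999, -0.044, 0.003, 0.004]
force: [-9.2, 0.9, 4.2]
gripper_width: 0.0001
grasp_force: 4.7
```

Request:
drive_tool:
  commands:
    - [0,2,0,0,0]
    - [0,2,0,0,0]
    - [0,2,0,0,0]
    - [0,2,0,0,0]
    - [0,2,0,0,0]
    - [0,2,0,0,0]

```text
t: 19.95
tcp_pos: [0.4817, 0.0945, 0.0265]
ee_rot: [0.999, -0.044, 0.003, 0.004]
force: [-7.9, 1.5, 4.1]
gripper_width: 0.0002
grasp_force: 4.4
```

```bash
python3 - <<'E'
from h import *
st()
c=cam('wrist')
im=cv2.resize(c['image'][100:480,100:540],None,fx=1.4,fy=1.4,interpolation=2)
cv2.imwrite('pics/w7.png',im)
E
```

```text
t 19.95 tcp [0.4817 0.0945 0.0265] yaw -0.0886 z axis [ 0.0051 -0.0081 -1.    ] q [ 0.2    0.314 -0.406  0.847 -0.009 -2.853]
rack mm [-33.6   4.5] F [-7.9  1.5  4.1] 0.00018121197398329565 4.394107908010483
```

View pics/w7.png

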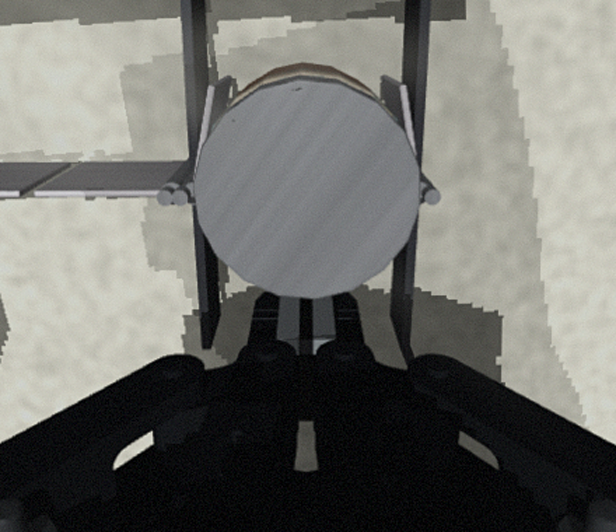

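The jar is half through: upright, centred, both leaves open (crop 210,120 and 400,120), with the fingers low behind it. Continuing.

Request:
drive_tool:
  commands:
    - [0,2,0,0,0]
    - [0,2,0,0,0]
    - [0,2,0,0,0]
    - [0,2,0,0,0]
    - [0,2,0,0,0]
    - [0,2,0,0,0]
    - [0,2,0,0,0]
    - [0,2,0,0,0]
    - [0,2,0,0,0]
    - [0,2,0,0,0]

```text
t: 21.0
tcp_pos: [0.5026, 0.0926, 0.0268]
ee_rot: [0.999, -0.044, 0.004, 0.004]
force: [-2.8, 0.5, 1.0]
gripper_width: -0.0001
grasp_force: 1.6
```

Request:
drive_tool:
  commands:
    - [0,2,0,0,0]
    - [0,2,0,0,0]
    - [0,2,0,0,0]
    - [0,2,0,0,0]
    - [0,2,0,0,0]
    - [0,2,0,0,0]
    - [0,2,0,0,0]
    - [0,2,0,0,0]
    - [0,2,0,0,0]
    - [0,2,0,0,0]

```text
t: 22.0
tcp_pos: [0.5226, 0.0909, 0.027]
ee_rot: [0.999, -0.044, 0.004, 0.004]
force: [0.1, 0.0, 1.4]
gripper_width: -0.0005
grasp_force: 0.0
```

```bash
python3 -c "from h import *; st()"
```

```text
t 22.0 tcp [0.5226 0.0909 0.027 ] yaw -0.0888 z axis [ 0.0069 -0.0082 -0.9999] q [ 0.178  0.383 -0.302  0.88  -0.009 -2.875]
rack mm [7.5 4.4] F [0.1 0.  1.4] -0.0005190839151365031 0.0
```

Request:
drive_tool:
  commands:
    - [0,2,0,0,0]
    - [0,2,0,0,0]
    - [0,2,0,0,0]
    - [0,2,0,0,0]
    - [0,1,0,0,0]
    - [0,1,0,0,0]
    - [0,0,0,0,0]

```text
t: 22.7
tcp_pos: [0.5324, 0.09, 0.027]
ee_rot: [0.999, -0.044, 0.004, 0.004]
force: [-2.5, -0.1, 4.4]
gripper_width: 0.0003
grasp_force: 2.0
```

Request:
drive_tool:
  commands:
    - [0,1,0,0,0]
    - [0,1,0,0,0]

```text
t: 22.9
tcp_pos: [0.5342, 0.0898, 0.027]
ee_rot: [0.999, -0.044, 0.003, 0.004]
force: [-3.6, 0.2, 5.4]
gripper_width: 0.0
grasp_force: 2.3
```

Request:
drive_tool:
  commands:
    - [0,1,0,0,0]
    - [0,1,0,0,0]

```text
t: 23.1
tcp_pos: [0.5363, 0.0896, 0.0271]
ee_rot: [0.999, -0.044, 0.003, 0.004]
force: [-2.8, -0.3, 3.7]
gripper_width: -0.0001
grasp_force: 2.3
```

```bash
python3 -c "
from h import *; st(); o=env.get_obs(); print(o['torque'])"
```

```text
t 23.1 tcp [0.5363 0.0896 0.0271] yaw -0.0888 z axis [ 0.0066 -0.0083 -0.9999] q [ 0.171  0.407 -0.265  0.893 -0.009 -2.882]
rack mm [21.2  4.3] F [-2.8 -0.3  3.7] -0.00010319353740969509 2.3390336288139224
[0.0349076  0.7907498  0.01936402]
```

Request:
drive_tool:
  commands:
    - [0,1,0,0,0]
    - [0,1,0,0,0]

```text
t: 23.3
tcp_pos: [0.5383, 0.0895, 0.0271]
ee_rot: [0.999, -0.044, 0.003, 0.004]
force: [-1.8, 0.7, 1.4]
gripper_width: 0.0001
grasp_force: 1.3
```

Request:
drive_tool:
  commands:
    - [0,1,0,0,0]
    - [0,1,0,0,0]

```text
t: 23.5
tcp_pos: [0.5389, 0.0893, 0.0268]
ee_rot: [0.999, -0.044, 0.002, 0.004]
force: [-16.3, 2.3, 12.5]
gripper_width: -0.0
grasp_force: 8.7
```

Force jumped to 16 N with motion stopped, so this is the back stop. Hold one row to confirm.

Request:
drive_tool:
  commands:
    - [0,0,0,0,0]
    - [0,0,0,0,0]

```text
t: 23.7
tcp_pos: [0.5387, 0.0894, 0.0267]
ee_rot: [0.999, -0.044, 0.002, 0.004]
force: [-12.1, 1.3, 8.4]
gripper_width: -0.0
grasp_force: 6.8
```

```bash
python3 - <<'E'
from h import *
st()
cv2.imwrite('pics/w8.png',cam('wrist')['image'])
c=cam('top');cv2.imwrite('pics/top2.png',c['image'])
E
```

```text
t 23.7 tcp [0.5387 0.0894 0.0267] yaw -0.0885 z axis [ 0.0039 -0.0081 -1.    ] q [ 0.17   0.414 -0.255  0.899 -0.009 -2.883]
rack mm [23.6  4.3] F [-12.1   1.3   8.4] -1.3828825247628992e-05 6.776688192039728
```

Seated: 12 N steady against a rigid stop. Backing off gently, then lifting straight out between the gate and the deck.

Request:
drive_tool:
  commands:
    - [0,-1,0,0,0]
    - [0,-1,0,0,0]
    - [0,-2,0,0,0]
    - [0,-2,0,0,0]
    - [0,0,0,-3,0]
    - [0,0,0,-6,0]
    - [0,0,0,-10,0]
    - [0,0,0,-10,0]
    - [0,0,0,-10,0]
    - [0,0,0,-20,0]
    - [0,0,0,-30,0]
    - [0,0,0,-30,0]

```text
t: 25.0
tcp_pos: [0.5332, 0.0908, 0.1477]
ee_rot: [0.999, -0.044, 0.003, 0.004]
force: [0.4, -0.1, -0.3]
gripper_width: -0.0
grasp_force: 0.0
```

Request:
drive_tool:
  commands:
    - [0,-20,0,-20,0]
    - [0,-40,0,0,0]
    - [0,-40,0,0,0]
    - [0,-20,0,0,0]
    - [0,0,0,0,0]
    - [0,0,0,0,0]
    - [0,0,0,0,0]
    - [0,0,0,0,0]

```text
t: 25.8
tcp_pos: [0.4145, 0.1015, 0.1652]
ee_rot: [0.999, -0.045, 0.003, 0.004]
force: [0.3, -0.4, -0.5]
gripper_width: -0.0
grasp_force: 0.0
```

```bash
python3 - <<'E'
from h import *
st()
c=cam('wrist');
im=c['image'];cv2.imwrite('pics/w9.png',im)
s=cam('scene');cv2.imwrite('pics/scene2.png',s['image']);t=cam('top');cv2.imwrite('pics/top3.png',t['image'])
import pickle
d=lambda a,b:cv2.absdiff(a,b).max(2)
m=(d(s['image'],pickle.load(open('scene.pkl','rb'))['image'])>60).astype(np.uint8)
n,_,S,C=cv2.connectedComponentsWithStats(m)
print([(S[i][:5].tolist()) for i in range(1,n) if S[i][4]>25])
# jar pixels: project lid rim at hypothesised jar centre, leaf line pixels
def W(x,y,z):return [P0[0]+(np.cos(A)*x-np.sin(A)*y)/1e3,P0[1]+(np.sin(A)*x+np.cos(A)*y)/1e3,z/1e3]
print(proj(c,[W(0,y,42) for y in(-26,-15,-5,5,15,35)]+[W(34,0,62),W(62,4,62)]).round(0).tolist())
E
```

```text
t 25.8 tcp [0.4145 0.1015 0.1652] yaw -0.0891 z axis [ 0.0065 -0.0083 -0.9999] q [ 0.248  0.077 -0.326  1.164 -0.01  -2.805]
rack mm [-101.2    5.8] F [ 0.3 -0.4 -0.5] -2.6814045694741174e-05 0.0
[[0, 0, 242, 144, 8660], [260, 0, 53, 37, 652], [324, 0, 82, 93, 4397], [282, 67, 12, 13, 89], [244, 83, 111, 69, 3948], [393, 195, 13, 10, 74], [374, 208, 10, 18, 60], [204, 307, 43, 39, 723]]
[[362.0, 84.0], [346.0, 83.0], [331.0, 83.0], [316.0, 84.0], [302.0, 84.0], [272.0, 84.0], [324.0, 22.0], [318.0, -28.0]]
```

```bash
python3 - <<'E'
from h import *
g=cv2.cvtColor(cv2.imread('pics/w9.png'),6)
r=g[70:102:2,130:380:4]
for row in r: print(''.join(' .:-=+*#%@'[v*10//256] for v in row))
print(); 
for row in g[0:70:5,250:380:4]: print(''.join(' .:-=+*#%@'[v*10//256] for v in row))
import pickle
a=pickle.load(open('scene.pkl','rb'))['image'];b=cv2.imread('pics/scene2.png')
print(cv2.absdiff(a,b)[170:205,360:392].max())
E
```

```text
<stdin>:4: RuntimeWarning: overflow encountered in scalar multiply
Traceback (most recent call last):
OverflowError: Python integer 256 out of bounds for uint8
```

```bash
python3 - <<'E'
from h import *
g=cv2.cvtColor(cv2.imread('pics/w9.png'),6)
p=lambda r:[print(''.join(' .:-=+*#%@'[int(v)*10//256] for v in row)) for row in r]
p(g[70:104:2,130:380:4]);print();p(g[0:70:5,250:380:3])
import pickle
a=pickle.load(open('scene.pkl','rb'))['image'];b=cv2.imread('pics/scene2.png')
print(cv2.absdiff(a,b)[170:205,360:392].max())
E
```

```text
*****:.. +#***********##***********: -******************** :***
*****-...+*************************: -******************** :***
*****-...+*************************: =******************** :***
*****=...=#************************- =******************** :***
*****=:..:+************************-.-******************** :***
*****+:..:**********#**************-+:********#***********--***
****+=::.-=*********************#+++*-*******************++++**
**+=+=::::-*******+**#*#*******#*++*+**###*##****#*######**++**
**++=+************--**+++++++====+=++----------#----------+=+**
**++-+==--:::....................:-.=..........*......... + *++
***===--:::::::.......=::::::::--:.....-----.--*-------.. . +++
*****=---:---++***=--:-##*+++------. .:=-----***---------. .=++
******-:---==++=-------*-----------..----------*---------: .+++
******:--:===-=--------*-----------:.---=-------+--------: .+++
******-:::====---------*-----------: -----------#--------: .+++
******--::====-==------*-----------:.:----------*---------..+++
******--::=====--------+*-----------.:----------*-------::.:+++

------.  -==+**++*+++++++++++++++++.:. .----
------.. -::.+*+*+++++++++++++++++.:-. .----
------:: -- - -*++++++++++++++++..:.- .:----
------:: :-. :: .=+++++++++*+=..:. --..:----
------:: :--   :-.....::-.....=.  :-- ..----
------:: ----    ..:--::.:-:..   ---- ..----
******+: -=**=.     .... .      ----- ..****
******+: -***=--:             ------- .:****
*******: :****=-----.   ..:---------- ::****
*******: =+****---------------------- :-****
*******: :+******-------------------* :-****
*******: --*******-----------------** ::****
*******: --********-------------=**** ::****
*******: -*************----:---****** :=****
73
```

Both narrow leaves read as a straight shut line with just the centre gap. The jar stands in the lane beyond it, and the mug, mill and blue jar show no change. Handing in.

```bash
python3 -c "from h import *; print(env.finish_job())"
```

```text
the job is handed in; nothing more can be done
None
```

The jar stands upright against the back stop in the narrow lane, pressed home with a peak of about 16 N, and the gate has shut behind it. My last camera check showed no change in the mug, mill or blue jar; the tin was not checked separately. The job was handed in at about 26 s.

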